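# Feed the soap into the covered rack with the push stick

### The arm

A 6-joint arm with a two-finger parallel gripper is mounted at the origin on the work surface. World frame = base frame: x ahead of the robot, y to its left, z up, the work surface at z = 0. Lengths are in m, angles in rad, forces in N, time in s.
With the tool pointing down it reaches from about 0.425 to 0.95 m from the base axis. Payload 14.7 kg.
Tool frame: the origin (TCP) lies midway between the tips of the shut fingers; the grasp point (between the pads) lies 19 mm behind it; z points along the fingers, y is the direction in which the jaws open and shut (so a half turn about z gives the same grasp; the last joint's range is limited). The gripper opens to 85 mm and grips with 20 to 120 N. Pads are 22 mm wide; open, the fingers measure 114 mm over their backs; the gripper's body (76 mm by 85 mm) begins 54 mm behind the grasp point. The pads swing forward as they close: fully open they stand 13 mm farther back than shut.
Start: joints at [1.069, 0.48, 1.596, -0, 1.065, -0.047], TCP at [0.286, 0.584, 0.192] pointing down, gripper open.
Joint ranges: [-2.75, 2.75], [-0.82, 2.05], [0.23, 2.67], [-1.56, 4.7], [0.09, 2.69], [-2.92, 2.92]. Speed limits (rad/s): [1.89, 1.89, 2.39, 3.01, 3.01, 3.01].

### API

Orientations are given as a rotation vector (axis times angle).
In Python, from rig import ctrl gives the robot as it stands.
- The arm moves only by the tool drive_tool, never from a script. Its argument "targets" is a list that holds one entry, the list of rows, each a list of 5 numbers: the shift along the tool's x, y, z in cm, then the turn about the tool's z in rad, then the opening, from 0 (shut) to 1 (fully open). In form: [[[dx, dy, dz, turn, gripper], ...]]. A call has 1 to 20 rows; each row shifts and turns the commanded pose from where the row before left it, along the tool's axes as they then stand; what a row does not reach is not made up. A row lasts 1/10 s, in which the tool goes at most 50 mm and 8.59 degrees, less where a joint would pass 70% of its speed; a pose out of reach is approached as far as the arm can. A call is refused whole if a number of a shift passes 5 or a number of a turn 0.15, either way. A call with a gripper value outside its range is refused whole. The fingers move at their own pace and stop on an object; "newtons" is the grip in N (left out, the last holds). Time passes only in rows, so rows that do not move let the fingers close. It gives the time, the measured TCP pose, the force and the opening at its end, in the units of the state.
- ctrl.get_obs(): the state, without advancing time (a new reading comes with each control period).
- ctrl.get_image(name): name is "scene" or "side" or "wrist"; returns the picture (420x560x3 uint8, red, green, blue); there is no depth.
- ctrl.camera_model(name): a dict with "camera_matrix" (3x3 intrinsics, pixels), "rvec" (rotation vector, rad) and "tvec" (3), from world to camera coordinates, as OpenCV has them. Camera axes: x right, y down, z forward; pixel columns grow to the right and rows downward; lengths in m; the calibration is good to about 2 mm. The wrist camera is an equidistant fisheye: a pixel r from the principal point sees the ray r / f radians off the axis. A picture is of the moment at which its call begins: read the wrist's pose just before it. camera_model takes no time and is no camera call; for the wrist camera it gives the pose at the moment of the call.
- ctrl.close_job(): hands the job in, once; it reports no verdict.
Trained networks look in the newest picture that a camera, given by its name, has taken for a name from the list of things; names that differ only in an ending like _2 or _b are one class to them, and where a whole thing is asked for, a point or a joint stands for the part that bears it (a point fixed in the world has none). Each returns a list of dicts, best first, with "p" (0 to 1); they miss things now and then, are a little off and sometimes report something else, mostly with a low value. They report only what shows in the picture. A call takes as long as a camera call. They do not tell look-alikes from the thing itself.
- ctrl.spot_in(camera, name): "pixel" ([row, column] in pixels, amid what is visible of it).
- ctrl.trace(camera, name): "region" (420x560 bool, what is visible of it) and "pixel" ([row, column] in pixels, amid what is visible of it).
The state is a dict: "time": time; "joints": joint angles; "qvel": joint speeds; "tau": joint torques, N m; "tcp_pos": TCP position; "ee_rot": TCP orientation; "ft_force": force on the tool from outside, world axes, zero at the start; "wrist_torque": the same for the moment, N m; "gripper_width": finger opening in m.
Only numpy, scipy, OpenCV 4.12 (cv2) and the standard library are available. Lean on these libraries where they do the work, as an engineer would, in place of code of your own. Each camera call takes 0.05 s, during which the arm holds its last target.

### The job

Take the wooden push stick by its handle and, with its tip behind the soap, feed the soap bar through the low flapped mouth into the covered rack until it bears on the sprung stop inside; lean on it there with about 12 newtons for half a second, never more than 18 at any time, as the soap dents. Then draw the stick out so that the flap drops shut behind the soap, and lay the stick down flat on the tiles, clear of the rack. Keep the fingers off the soap and leave the lota, tin, comb and tongue cleaner where they are.

Things in the scene. Friction and masses are not known exactly. Their poses are not given: they have to be found in the camera images.
- rack: Low plastic soap rack with a honeycomb floor, fixed to the tiles, 250 mm long (x), 84 wide (y), 52 high. Origin at tile level below the middle of its mouth; x is the feed direction, into the rack; z up. Floor board 6 mm thick from x = -120 to +130 mm, open above before the mouth (x < 0). Two cheeks 26 mm high guide the soap: 82 mm apart at x = -50, 58 at x = 0
- mouth (a point): Middle of the rack's low mouth, 22 mm above the tiles; axes as the rack. The mouth is 58 mm wide and open from the floor board (6 mm above the tiles) up to a guard bar (38 mm above the tiles; the bar's top is at 52)
- passage (a point): Point in the passage behind the mouth, at rack x = 74, z = 18 mm; 58 mm wide, sides open, cross bars on top (44 to 52 mm high). Near its end a white sprung stop plate meets the soap; its place varies and is not measured: a soap bar just touching it has its centre at rack x = 66 to 84 mm. From there it yields 1 mm per 7 N, up to 6 mm. Before that the soap slides with less than about 4 N
- flap (a joint): White flap, 22 mm long and 52 wide, hanging inside the mouth from a lightly sprung hinge at rack x = 6, z = 40 mm. 0 = hanging shut, grows as it swings into the rack (at most 1.5 rad). The soap and the stick push it up as they go in; it falls back to 0 when they are clear
- soap_mid (a point): Centre of the tan soap bar, 72 mm long (x), 50 wide (y), 24 high (z), about 0.11 kg. It lies on the floor board of the rack before the mouth, roughly lengthwise, a little askew, its x axis towards the mouth
- stick_mid (a point): Wooden push stick, 0.09 kg, flat on the tiles: a bar 145 mm long, 20 wide, 18 high, the last 14 mm at the tip widened to 32, with an upright handle block 44 mm long (x) and 20 wide (y), its top 56 mm above the stick's underside. This point: middle of the handle, 28 mm above the underside; x runs along the stick to the tip. Grasp the handle across its 20 mm width
- stick_tip (a point): Middle of the flat front face of the stick's tip, 105 mm ahead (x) of the handle's middle, 9 mm above the underside of the stick
- lota: Small open aluminium water pot, 88 mm across, 76 high; origin under its centre. Leave alone
- tin: Closed round metal tin, 65 mm across, 30 high; origin under its centre. Leave alone
- comb: White plastic comb, 150 mm long (x), 30 wide, 5 high, lying flat; origin under its middle. Leave alone
- cleaner: Steel wire tongue cleaner, a U 112 mm long (x), 64 wide, 4 high, lying flat; origin in its middle. Leave alone
- soap: The soap bar; origin under its centre, axes as soap_mid
- stick: The push stick; origin under the middle of its handle, axes as stick_mid
There are look-alikes about, which are no part of the job. Of the things that look like the stick, the largest one is meant. Of the things that look like the soap, the larger one is meant.

How it is judged:
On the way:
1. the stick leans on the soap with more than 7 N while the soap bears on the stop inside the rack (contact force between stick and soap above 7 N and x of soap_mid in the frame of rack above 0.064 m), for 0.3 s.
At the end, for the whole second after the job is handed in: The soap lies in the rack's passage, its centre 60 to 95 mm past the mouth and within 10 mm of the passage's middle, flat on the floor; the flap hangs shut (under 0.15 rad); the stick lies flat on the tiles (tilt under 0.08 rad), off the rack and not touching it, and both are at rest (x of soap_mid in the frame of rack between 0.06 and 0.095 m and y of soap_mid in the frame of rack between -0.01 and 0.01 m and z of soap_mid in the frame of rack below 0.024 m and value of joint flap below 0.15 rad and height (world z) of stick_mid below 0.032 m and angle between stick's own z axis and vertical below 0.08 rad and (x of stick_tip in the frame of rack below -0.122 m or y of stick_mid in the frame of rack above 0.053 m or y of stick_mid in the frame of rack below -0.053 m) and contact force between stick and rack below 0.05 N and linear speed of each of stick, soap below 0.02 m/s).
It fails at once if the stick presses the soap with more than 18 N (contact force between stick and soap above 18 N).
It fails at once if the fingers touch the soap (contact force between the fingers and soap above 0.5 N).
It fails at once if a bystander is moved by more than 20 mm (distance of any of lota, tin, comb, cleaner from where it was at the start of the episode above 0.02 m).
It also fails if it takes over 67 s, if anything falls off the work surface, if the arm or the gripper's body presses on something with over 40 N, if the wrist force passes 120 N, or if a joint passes its speed limit or range.

## Working session

There is one attempt and no reset: what is moved stays moved. The work goes in short steps, Python scripts to look and compute and a tool call to move; the robot and the scene stay as the last step left them, time stands still between calls to the robot, and variables do not carry over. Pictures are saved under pics/ and viewed, and the job is handed in when it is done.

Besides the shell and the picture viewer there is one more tool, called after "Call:" as a command line: name --argument value ..., lists and objects as JSON in quotes. drive_tool: Moves the arm, as the interface text tells. Its arguments: {"type":"object","properties":{"targets":{"type":"array","items":{"type":"array","items":{"type":"array","items":{"type":"number"}}}},"newtons":{"type":"number"}},"required":["targets"]}

```bash
ls; mkdir -p pics; cat > h.py <<'E'
import numpy as np, cv2
from rig import ctrl
def snap(cam,fn=None):
    im=ctrl.get_image(cam)
    if fn: cv2.imwrite('pics/'+fn,im[:,:,::-1])
    return im
def ray(cam,px,M=None):
    m=M or ctrl.camera_model(cam)
    K=np.array(m['camera_matrix'],float);R,_=cv2.Rodrigues(np.array(m['rvec'],float));t=np.array(m['tvec'],float).ravel()
    r,c=px
    x=(c-K[0,2])/K[0,0];y=(r-K[1,2])/K[1,1]
    if cam=='wrist':
        th=np.hypot(x,y); d=np.array([x/th*np.sin(th),y/th*np.sin(th),np.cos(th)]) if th>1e-9 else np.array([0,0,1.])
    else: d=np.array([x,y,1.])
    return -R.T@t, R.T@d
def at_z(cam,px,z,M=None):
    o,d=ray(cam,px,M); return o+d*(z-o[2])/d[2]
def proj(cam,P,M=None):
    m=M or ctrl.camera_model(cam)
    K=np.array(m['camera_matrix'],float);R,_=cv2.Rodrigues(np.array(m['rvec'],float));t=np.array(m['tvec'],float).ravel()
    p=(R@np.atleast_2d(P).T).T+t
    if cam=='wrist':
        r=np.hypot(p[:,0],p[:,1]);th=np.arctan2(r,p[:,2]);s=np.where(r>1e-9,th/np.maximum(r,1e-9),1)
        x=p[:,0]*s;y=p[:,1]*s
    else: x=p[:,0]/p[:,2];y=p[:,1]/p[:,2]
    return np.c_[K[1,1]*y+K[1,2],K[0,0]*x+K[0,2]]
E
python3 - <<'E'
from h import *
for c in ['scene','side','wrist']:
    snap(c,c+'0.png'); m=ctrl.camera_model(c); print(c,m, ray(c,(210,280))[0])
    for n in ['rack','soap','stick','lota','tin','comb','cleaner','flap','mouth','soap_mid','stick_mid','stick_tip']:
        print(n,[(round(d['p'],2),np.round(d['pixel']).tolist()) for d in ctrl.spot_in(c,n)])
o=ctrl.get_obs();print(o)
E
```

```text
pics
scene {'camera_matrix': array([[403.31693663,   0.        , 277.57921902],
       [  0.        , 403.31693663, 213.2377514 ],
       [  0.        ,   0.        ,   1.        ]]), 'rvec': array([ 1.22534189,  2.19133833, -1.04734338]), 'tvec': array([ 0.45461286, -0.2250216 ,  1.21646721])} [1.16333825 0.18436762 0.59139897]
rack [(0.87, [281.0, 405.0]), (0.43, [191.0, 242.0])]
soap [(0.92, [252.0, 357.0]), (0.77, [306.0, 334.0])]
stick [(0.67, [178.0, 177.0]), (0.62, [189.0, 241.0]), (0.53, [174.0, 279.0])]
lota [(0.59, [285.0, 258.0])]
tin [(0.7, [226.0, 454.0])]
comb [(0.97, [368.0, 405.0])]
cleaner [(0.44, [202.0, 367.0])]
flap [(0.48, [264.0, 394.0])]
mouth [(0.9, [280.0, 410.0])]
soap_mid [(0.92, [251.0, 358.0]), (0.77, [310.0, 332.0]), (0.72, [226.0, 457.0])]
stick_mid [(0.96, [189.0, 239.0]), (0.71, [179.0, 175.0]), (0.47, [171.0, 279.0])]
stick_tip [(0.94, [178.0, 177.0]), (0.73, [188.0, 243.0]), (0.68, [175.0, 277.0])]
side {'camera_matrix': array([[525.0427566 ,   0.        , 285.25223588],
       [  0.        , 525.0427566 , 203.84984899],
       [  0.        ,   0.  
[... 1182 characters left out ...]
id []
stick_tip []
{'time': 1.95, 'joints': array([ 1.06939368e+00,  4.80194060e-01,  1.59628979e+00,  2.15426493e-05,
        1.06512578e+00, -4.66008603e-02]), 'qvel': array([ 1.01381860e-03,  1.57616453e-03,  1.01721013e-03,  7.91291816e-04,
        4.63369971e-04, -6.13738598e-05]), 'tau': array([-1.68062875e-04, -9.50480533e+01, -4.30637026e+01,  1.13714998e-05,
        6.67460772e-04,  2.07124106e-05]), 'tcp_pos': array([0.28550512, 0.58393074, 0.19240422]), 'ee_rot': array([-7.08270639e-01, -3.06068852e+00,  1.76633698e-05]), 'ft_force': array([-0.12620073,  0.08476257,  0.02919177]), 'wrist_torque': array([ 0.00781832, -0.04013245, -0.00258609]), 'gripper_width': 0.08544436217288727}
```

View pics/scene0.png

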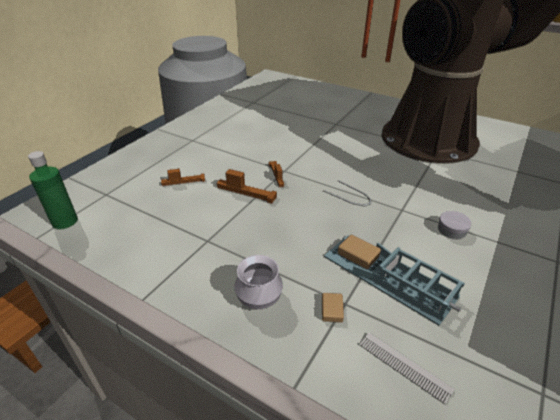

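View pics/side0.png

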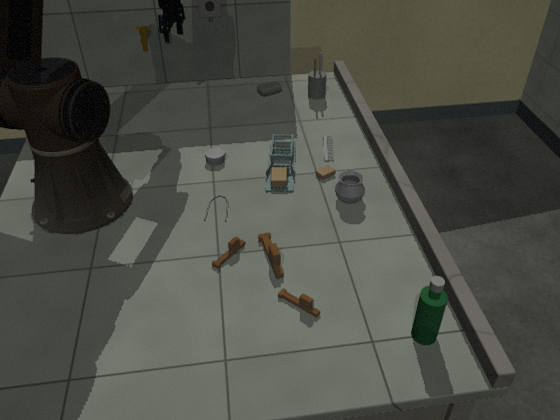

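View pics/wrist0.png

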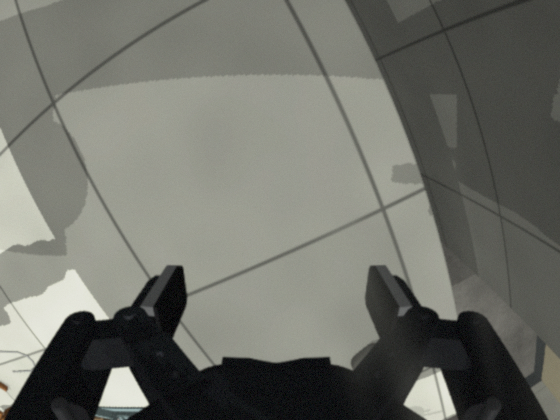

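The scene view shows three stick-like things: (178,177), (188,243) and (174,279). The one at (188,243) looks largest. There are two soaps: the large one on the rack at (252,357) and a small one on the tiles at (306,334). I'll confirm with crops and measured sizes.

```bash
python3 - <<'E'
from h import *
s=cv2.imread('pics/scene0.png'); d=cv2.imread('pics/side0.png')
a=cv2.resize(s[150:215,150:300],(800,347),interpolation=cv2.INTER_CUBIC)
b=cv2.resize(s[220:340,310:480],(400,282),interpolation=cv2.INTER_CUBIC)
c=cv2.resize(d[220:325,200:335],(400,282),interpolation=cv2.INTER_CUBIC)
cv2.imwrite('pics/crop0.png',np.vstack([a[:318],np.hstack([b,c])]))
snap('scene');snap('side')
out={}
for cam in ['scene','side']:
    M=ctrl.camera_model(cam)
    for n in ['stick','soap','rack']:
        for i,t in enumerate(ctrl.trace(cam,n)):
            reg=np.array(t['region']);out[f'{cam}_{n}_{i}']=reg
            ys,xs=np.nonzero(reg)
            P=np.array([at_z(cam,(y,x),0.009,M)[:2] for y,x in zip(ys,xs)])
            r=cv2.minAreaRect((P*1000).astype(np.float32))
            print(cam,n,i,round(t['p'],2),np.round(t['pixel']),reg.sum(),'ctr',np.round(r[0]),'size',np.round(r[1]),round(r[2]))
np.savez('m.npz',**out)
E
```

```text
scene stick 0 0.85 [178. 178.] 448 ctr [ 550. -480.] size [ 74. 110.] 31
scene stick 1 0.83 [189. 243.] 940 ctr [ 492. -315.] size [ 94. 171.] 7
scene stick 2 0.68 [174. 279.] 210 ctr [ 406. -285.] size [126.  28.] 48
scene soap 0 0.8 [250. 356.] 892 ctr [569.  12.] size [82. 72.] 82
scene soap 1 0.63 [308. 330.] 559 ctr [727.  28.] size [62. 36.] 27
scene rack 0 0.64 [250. 358.] 843 ctr [570.  11.] size [79. 67.] 84
scene rack 1 0.64 [224. 454.] 753 ctr [381. 160.] size [103.  66.] 8
side stick 0 0.91 [304. 301.] 467 ctr [ 566. -471.] size [ 44. 113.] 50
side stick 1 0.74 [253. 229.] 296 ctr [ 406. -284.] size [113.  34.] 50
side stick 2 0.63 [254. 273.] 511 ctr [ 522. -307.] size [ 36. 168.] 10
side stick 3 0.5 [146. 330.] 224 ctr [769. 163.] size [152.  29.] 78
side soap 0 0.8 [179. 279.] 271 ctr [583.  28.] size [95. 46.] 83
side soap 1 0.5 [173. 325.] 169 ctr [731.  28.] size [63. 48.] 30
side rack 0 0.87 [160. 282.] 1054 ctr [602. 111.] size [322.  88.] 79
```

View pics/crop0.png

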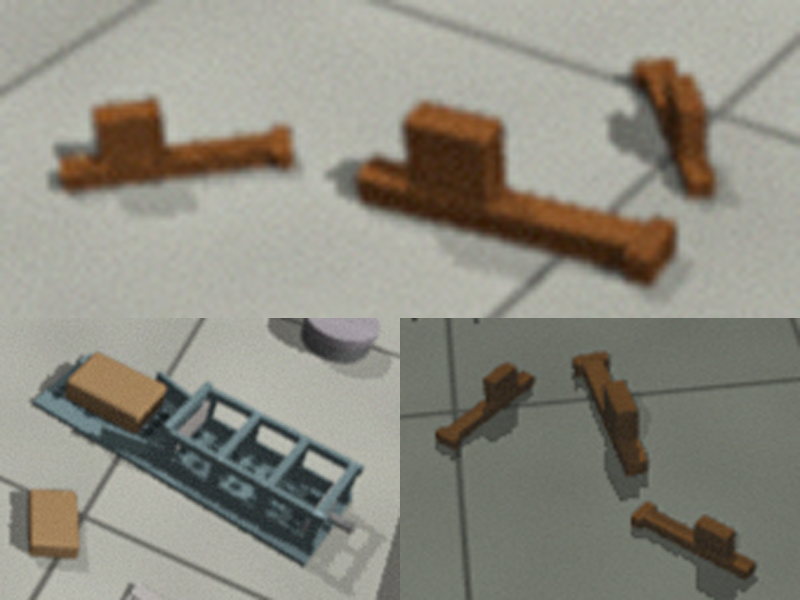

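The crop confirms it: the centre stick (188,243), about 165 mm apparent against 110 mm for the others, is the one meant, and the soap is the block lying on the rack. Next I fit the poses.

```bash
cat >> h.py <<'E'
from scipy.optimize import minimize
def box(x0,x1,y0,y1,z0,z1): return np.array([[x,y,z] for x in (x0,x1) for y in (y0,y1) for z in (z0,z1)])/1000.
STICK=[box(-40,91,-10,10,0,18),box(91,105,-16,16,0,18),box(-22,22,-10,10,0,56)]
SOAP=[box(-36,36,-25,25,0,24)]
def tf(P,q,z=0):
    c,s=np.cos(q[2]),np.sin(q[2]); return np.c_[q[0]+c*P[:,0]-s*P[:,1],q[1]+s*P[:,0]+c*P[:,1],P[:,2]+z]
def sil(cam,M,boxes,q,z=0):
    S=4;im=np.zeros((420*S,560*S),np.uint8)
    for b in boxes:
        p=proj(cam,tf(b,q,z),M)[:,::-1]
        cv2.fillConvexPoly(im,cv2.convexHull(np.round((p+.5)*S-.5).astype(np.int32)),1)
    return cv2.resize(im.astype(np.float32),(560,420),interpolation=cv2.INTER_AREA)
def fit(boxes,masks,q0,z=0):
    Ms={c:ctrl.camera_model(c) for c in masks}
    def f(q):
        q=np.array([q[0]/100,q[1]/100,q[2]/10]);e=0
        for c,m in masks.items():
            s=sil(c,Ms[c],boxes,q,z); e+=1-np.minimum(s,m).sum()/np.maximum(s,m).sum()
        return e
    best=min((minimize(f,[q0[0]*100,q0[1]*100,a*10],method='Nelder-Mead',options=dict(initial_simplex=np.array([[q0[0]*100,q0[1]*100,a*10]]*4)+np.vstack([np.zeros(3),np.diag([1,1,1.])]),xatol=.005,fatol=1e-4)) for a in (q0[2]-.15,q0[2]+.1)),key=lambda r:r.fun)
    return np.array([best.x[0]/100,best.x[1]/100,best.x[2]/10]),best.fun
E
python3 - <<'E'
from h import *
m=np.load('m.npz')
for nm,B,ks,q0,z in [('stick',STICK,('scene_stick_1','side_stick_2'),(.50,-.33,1.7),0),('soap',SOAP,('scene_soap_0','side_soap_0'),(.575,.01,1.35),.006)]:
    d={k.split('_')[0]:m[k].astype(np.float32) for k in ks}
    print(nm,'both',fit(B,d,q0,z))
    for c in d: print(c,fit(B,{c:d[c]},q0,z))
s=cv2.imread('pics/scene0.png'); d=cv2.imread('pics/side0.png')
cv2.imwrite('pics/c1.png',cv2.resize(s[225:330,310:480],None,fx=4.7,fy=4.7,interpolation=cv2.INTER_CUBIC))
cv2.imwrite('pics/c2.png',cv2.resize(d[125:200,240:340],None,fx=7,fy=7,interpolation=cv2.INTER_CUBIC))
E
```

```text
stick both (array([ 0.52138817, -0.33764494,  1.71450682]), np.float64(0.20248377323150635))
scene (array([ 0.52043644, -0.3367321 ,  1.72146096]), np.float64(0.08329015970230103))
side (array([ 0.52200843, -0.33894736,  1.70788343]), np.float64(0.09176415205001831))
soap both (array([0.57913376, 0.01539243, 1.44989268]), np.float64(0.32263725996017456))
scene (array([0.57950784, 0.01549326, 1.45925926]), np.float64(0.1108202338218689))
side (array([0.58076537, 0.0175713 , 1.46702723]), np.float64(0.2057153582572937))
```

View pics/c1.png

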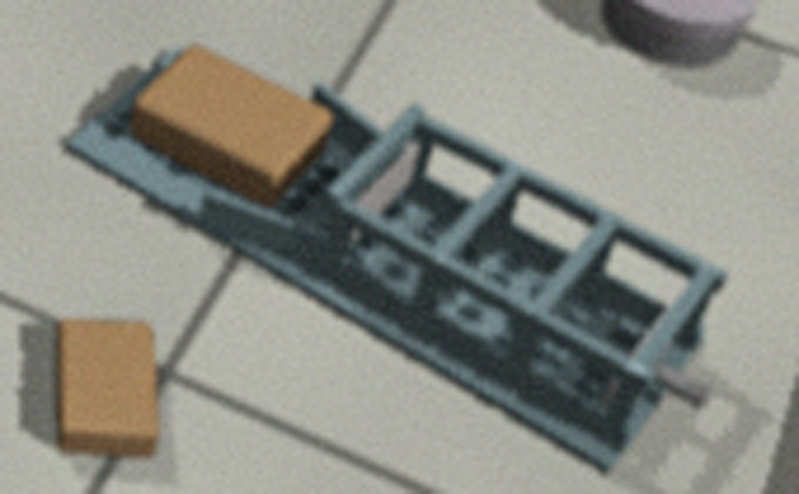

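View pics/c2.png

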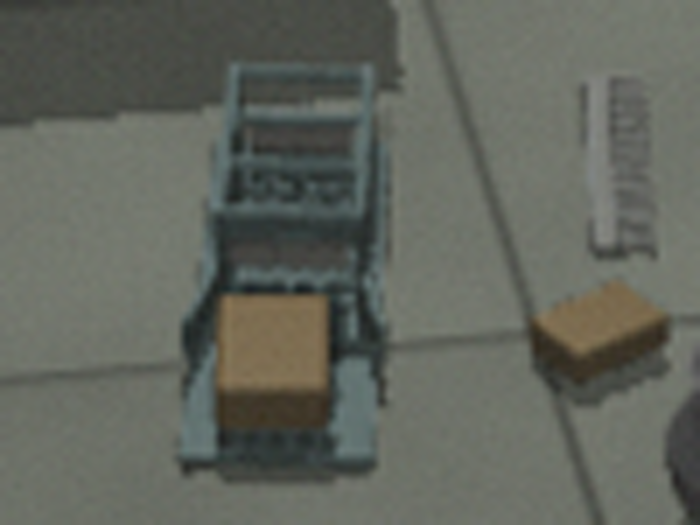

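```bash
cat > rack.py <<'E'
from h import *
from scipy.optimize import least_squares
Ms={c:ctrl.camera_model(c) for c in ('scene','side')}
def sc(x,y): return (225+(y+.5)/4.7-.5,310+(x+.5)/4.7-.5)
def sd(x,y): return (125+(y+.5)/7-.5,240+(x+.5)/7-.5)
obs=[('scene',sc(65,143),(-120,-42,6)),('scene',sc(608,466),(130,-42,2)),('scene',sc(168,50),(-120,42,6)),
('scene',sc(415,107),(0,'w',52)),('scene',sc(725,275),(130,'w',52)),('scene',sc(338,192),(0,'-w',52)),('scene',sc(640,370),(130,'-w',52)),
('side',sd(182,463),(-120,42,6)),('side',sd(375,463),(-120,-42,6)),('side',sd(230,65),(130,'w',52)),('side',sd(373,65),(130,'-w',52)),('side',sd(215,210),(0,'w',52)),('side',sd(368,213),(0,'-w',52))]
def res(v):
    r=[]
    for c,p,P in obs:
        P=[P[0],{'w':v[3],'-w':-v[3]}.get(P[1],P[1]),P[2]]
        r+=list(proj(c,tf(np.array([P])/1000.,v[:3]),Ms[c])[0]-p)
    return np.array(r)
r=least_squares(res,[.59,.11,1.4,33],loss='soft_l1',x_scale=[.01,.01,.1,3])
print(r.x);print(np.round(res(r.x).reshape(-1,2),1))
q=r.x[:3]; np.save('rackq.npy',q)
E
python3 rack.py
```

```text
[ 0.59688765  0.07886976  1.3899458  32.51849935]
[[ 0.2 -1.1]
 [ 1.7 -0.9]
 [-0.5  0.4]
 [-0.1 -0.6]
 [-1.5 -0. ]
 [ 0.2 -1.9]
 [ 0.5  2.3]
 [-1.  -0.5]
 [-0.5 -0. ]
 [-1.3  0. ]
 [-1.  -0.7]
 [-0.1 -0.1]
 [-0.1 -1. ]]
```

```bash
cat > st.py <<'E'
from h import *
o=ctrl.get_obs();R,_=cv2.Rodrigues(o['ee_rot']);
def status(): 
    print('t',round(o['time'],2),'tcp',np.round(o['tcp_pos'],4),'xhead',round(np.arctan2(R[1,0],R[0,0]),4),'tilt',round(np.degrees(np.arccos(-R[2,2])),2),'f',np.round(o['ft_force'],2),'tau',np.round(o['wrist_torque'],2),'w',round(o['gripper_width'],4),'j',np.round(o['joints'],2))
def totool(P): return R.T@(np.array(P)-o['tcp_pos'])*100
E
python3 - <<'E'
from st import *
status(); print(R.round(3))
print(totool([.5,.2,.192]),totool([.521,-.338,.192]))
for c,n,px in [('scene','lota',(285,258)),('scene','cleaner',(193,350)),('scene','tin',(220,455))]: print(n,at_z(c,px,.02))
q=np.load('rackq.npy'); 
for P in [(-.24,0,0),(-.06,0,0)]: print(tf(np.array([P]),q))
E
```

```text
t 2.35 tcp [0.2855 0.5839 0.1924] xhead 2.6868 tilt 0.0 f [-1.25 -0.69 -0.22] tau [ 0.04 -0.05 -0.03] w 0.085 j [ 1.07  0.48  1.6   0.    1.07 -0.05]
[[-0.898  0.439 -0.   ]
 [ 0.439  0.898 -0.   ]
 [ 0.    -0.    -1.   ]]
[-36.13710247 -25.06663647   0.03774516] [-6.16580424e+01 -7.24747753e+01  3.82803110e-02]
lota [ 0.76111323 -0.107454    0.02      ]
cleaner [ 0.40647871 -0.07939733  0.02      ]
tin [0.37900994 0.15865312 0.02      ]
[[ 0.55371974 -0.1572161   0.        ]]
[[0.58609567 0.01984829 0.        ]]
```

Call:
drive_tool --targets '[[[-3.28,-2.28,0,0,1],[-3.28,-2.28,0,0,1],[-3.28,-2.28,0,0,1],[-3.28,-2.28,0,0,1],[-3.28,-2.28,0,0,1],[-3.28,-2.28,0,0,1],[-3.28,-2.28,0,0,1],[-3.28,-2.28,0,0,1],[-3.28,-2.28,0,0,1],[-3.28,-2.28,0,0,1],[-3.28,-2.28,0,0,1],[-1.82,-3.39,0,0,1],[-1.82,-3.39,0,0,1],[-1.82,-3.39,0,0,1],[-1.82,-3.39,0,0,1],[-1.82,-3.39,0,0,1],[-1.82,-3.39,0,0,1],[-1.82,-3.39,0,0,1],[-1.82,-3.39,0,0,1],[-1.82,-3.39,0,0,1]]]'

```text
time: 4.35
tcp_pos: [0.5125, -0.1476, 0.1926]
ee_rot: [0.708, 3.06, -0.0]
ft_force: [0.5, -0.3, -0.0]
gripper_width: 0.0852
```

Call:
drive_tool --targets '[[[-1.82,-3.39,0,0,1],[-1.82,-3.39,0,0,1],[-1.82,-3.39,0,0,1],[-1.82,-3.39,0,0,1],[-1.82,-3.39,0,0,1],[0,0,0,0.097,1],[0,0,0,0.097,1],[0,0,0,0.097,1],[0,0,0,0.097,1],[0,0,0,0.097,1],[0,0,0,0.097,1],[0,0,0,0.097,1],[0,0,0,0.097,1],[0,0,0,0.097,1],[0,0,0,0.097,1],[0,0,0,0,1]]]'

```text
time: 5.95
tcp_pos: [0.5199, -0.3382, 0.1924]
ee_rot: [2.056, 2.376, 0.0]
ft_force: [0.4, -0.2, -0.1]
gripper_width: 0.0851
```

```bash
python3 - <<'E'
from st import *
status()
M=ctrl.camera_model('wrist')
im=snap('wrist','wrist1.png').copy()
ts=ctrl.trace('wrist','stick')
for t in ts: print(t['p'],t['pixel'],np.sum(t['region']))
m=np.array(ts[0]['region']).astype(np.float32)
q=np.array([.5214,-.3376,1.7145])
import h
print(fit(STICK,{'wrist':m},q)); 
for b in STICK:
    for r,c in proj('wrist',tf(b,q),M): cv2.circle(im,(int(c),int(r)),2,(0,255,0),-1)
cv2.imwrite('pics/wrist1b.png',im[:,:,::-1])
print(totool([q[0],q[1],.192]))
E
```

```text
t 5.95 tcp [ 0.5199 -0.3382  0.1924] xhead 1.7149 tilt 0.0 f [ 0.4  -0.18 -0.07] tau [-0.05 -0.04 -0.01] w 0.0851 j [-0.63  0.44  1.67 -0.    1.04 -0.77]
0.85 [117.5, 187.6] 1381
0.8 [150.2, 276.3] 2619
0.63 [286.4, 295.4] 1261
(array([ 0.5214, -0.3376,  1.5645]), np.float64(1.0))
[0.03549807 0.15717466 0.0426807 ]
```

View pics/wrist1b.png

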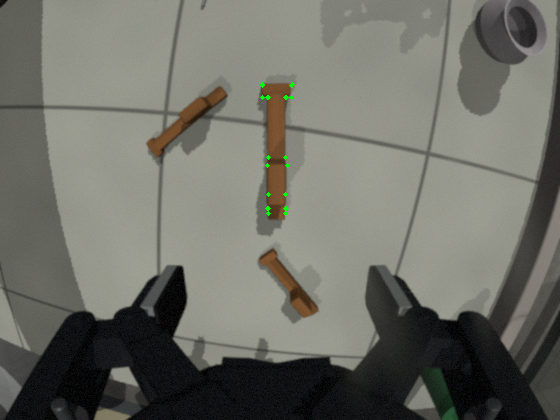

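```bash
python3 - <<'E'
from st import *
snap('wrist')
ts=ctrl.trace('wrist','stick')
t=max(ts,key=lambda t:np.sum(t['region']))
q,e=fit(STICK,{'wrist':np.array(t['region']).astype(np.float32)},np.array([.5214,-.3376,1.7145]))
print(q,e,totool([q[0],q[1],.025]))
# rack visible?
E
```

```text
[ 0.51965272 -0.33595486  1.71539591] 0.10031366348266602 [2.24773020e-01 9.21597683e-03 1.67430838e+01]
```

Call:
drive_tool --targets '[[[0.18,0.05,2.5,0,1],[0,0,3,0,1],[0,0,3,0,1],[0,0,3,0,1],[0,0,2.6,0,1],[0,0,1.5,0,1],[0,0,1,0,1],[0,0,0,0,1],[0,0,0,0,0.1],[0,0,0,0,0.1],[0,0,0,0,0.1],[0,0,0,0,0],[0,0,0,0,0],[0,0,0,0,0],[0,0,0,0,0],[0,0,0,0,0]]]' --newtons 100

```text
time: 7.75
tcp_pos: [0.5201, -0.3363, 0.0264]
ee_rot: [-2.053, -2.378, -0.0]
ft_force: [0.9, -0.0, -1.0]
gripper_width: 0.0001
```

```bash
python3 - <<'E'
from st import *
status(); snap('wrist','w2.png')
E
```

```text
t 7.75 tcp [ 0.5201 -0.3363  0.0264] xhead 1.7168 tilt 0.0 f [ 0.92 -0.02 -0.99] tau [-0.01  0.02  0.01] w 0.0001 j [-0.62  0.64  1.8   0.    0.7  -0.77]
```

View pics/w2.png

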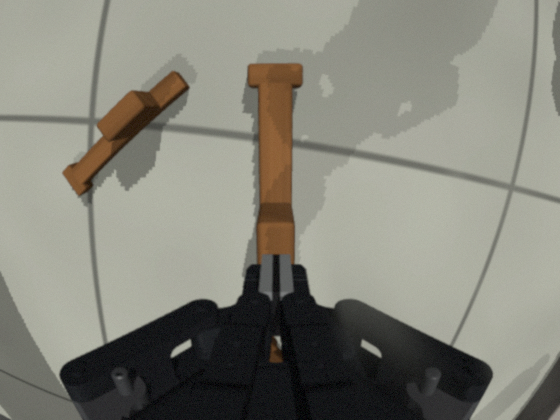

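```bash
python3 - <<'E'
from st import *
M=ctrl.camera_model('wrist')
im=snap('wrist').copy()
ts=ctrl.trace('wrist','stick'); t=max(ts,key=lambda t:np.sum(t['region']))
snap('scene','s2.png')
ts=ctrl.trace('scene','stick')
for u in ts:print(u['p'],u['pixel'],np.sum(u['region']))
t2=max(ts,key=lambda t:np.sum(t['region']))
print(fit(STICK,{'scene':np.array(t2['region']).astype(np.float32)},np.array([.5204,-.3365,1.7145])))
for b in STICK:
    for r,c in proj('wrist',tf(b,np.array([.5201,-.3363,1.7155])),M): cv2.circle(im,(int(c),int(r)),2,(0,255,0),-1)
for P in (o['tcp_pos'],o['tcp_pos']+[0,0,.019]):
    r,c=proj('wrist',P,M)[0];cv2.circle(im,(int(c),int(r)),3,(255,0,0),-1)
cv2.imwrite('pics/w3.png',im[:,:,::-1])
s=cv2.imread('pics/s2.png');cv2.imwrite('pics/s2c.png',cv2.resize(s[80:230,140:340],(800,600),interpolation=cv2.INTER_CUBIC))
E
```

```text
0.84 [190.8, 239.0] 805
0.8 [174.7, 279.4] 215
0.68 [176.7, 176.7] 365
(array([ 0.52069647, -0.33866552,  1.72651718]), np.float64(0.13201844692230225))
```

View pics/w3.png

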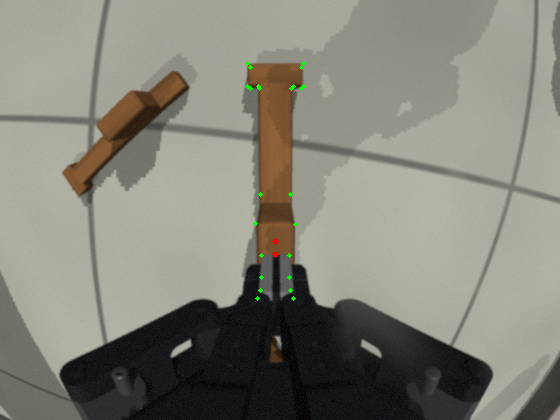

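View pics/s2c.png

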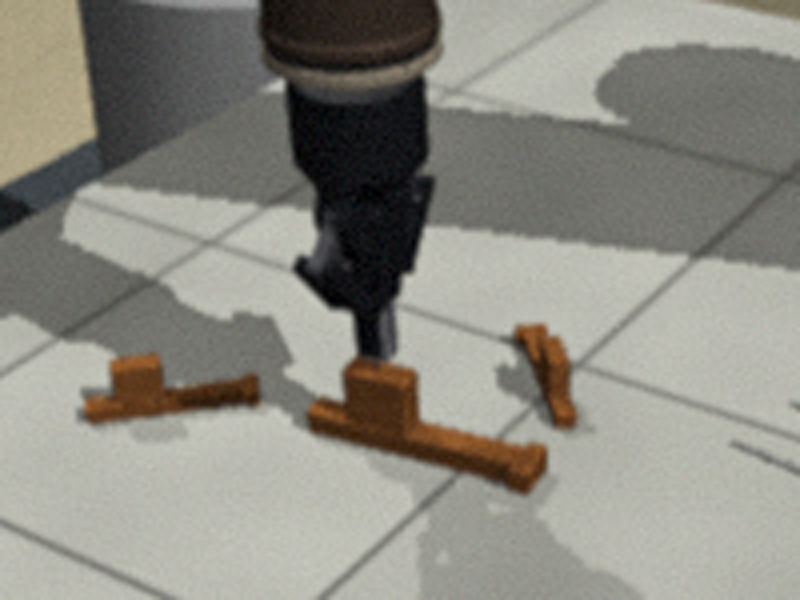

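```bash
python3 - <<'E'
from h import *
w=cv2.imread('pics/w2.png');a=cv2.resize(w[190:360,200:350],(530,600),interpolation=cv2.INTER_CUBIC)
cv2.imwrite('pics/w2c.png',a)
s=cv2.imread('pics/s2.png')
M=ctrl.camera_model('scene');o=ctrl.get_obs()
S=12;b=cv2.resize(s[140:210,210:285],None,fx=9,fy=8.5,interpolation=cv2.INTER_CUBIC)
for P,c in ((o['tcp_pos'],(0,255,0)),(o['tcp_pos']+[0,0,.019],(255,0,0)),(o['tcp_pos']+[0,0,.07],(0,0,255))):
    r,cc=proj('scene',P,M)[0];print(r,cc);cv2.circle(b,(int((cc-210+.5)*9),int((r-140+.5)*8.5)),5,c,-1)
cv2.imwrite('pics/s2d.png',b)
E
```

```text
182.01300779319735 235.12874174888458
175.56479867924034 234.59386657502944
157.45377434217312 233.09156770106523
```

View pics/w2c.png

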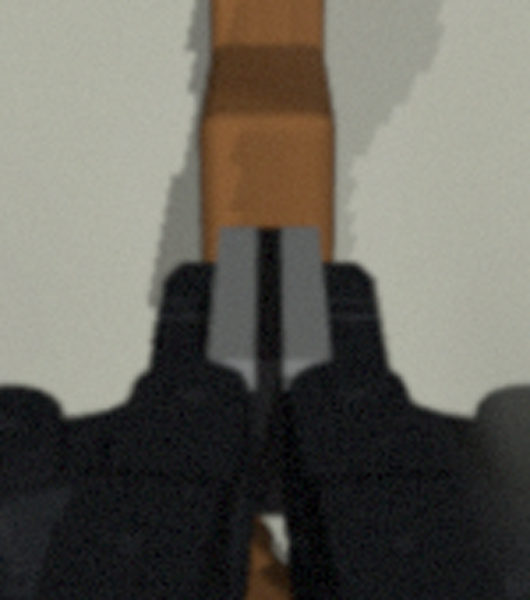

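View pics/s2d.png

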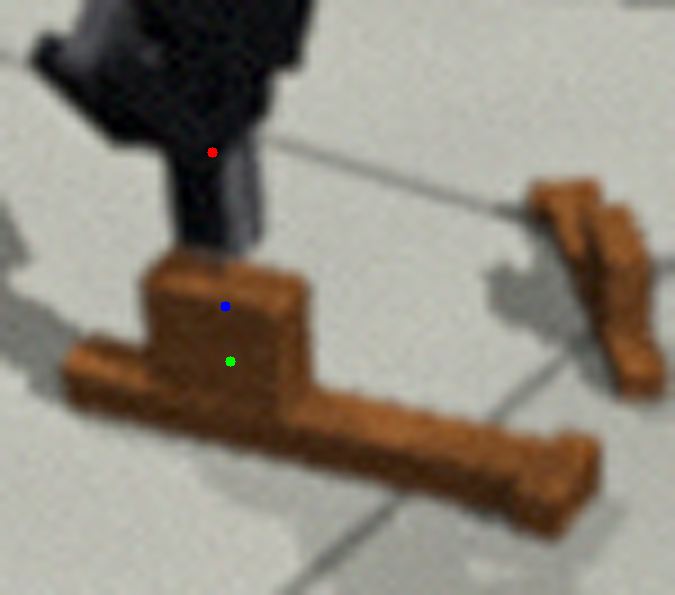

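Call:
drive_tool --targets '[[[0,0,-1,0,0],[0,0,-1,0,0],[0,0,-1,0,0],[0,0,0,0,0]]]'

```text
time: 8.4
tcp_pos: [0.5212, -0.337, 0.0585]
ee_rot: [2.052, 2.375, 0.0]
ft_force: [-0.0, -0.3, -0.0]
gripper_width: -0.0001
```

```bash
python3 - <<'E'
from st import *
status()
s=snap('scene','s4.png')[:,:,::-1];w=snap('wrist','w4.png')[:,:,::-1];d=snap('side','d4.png')[:,:,::-1]
b=lambda a:cv2.resize(a,(400,300),interpolation=cv2.INTER_CUBIC)
cv2.imwrite('pics/j4.png',np.vstack([np.hstack([b(s[120:210,190:310]),b(w[100:400,80:480])]),np.hstack([b(d[200:290,220:340]),b(d)])]))
E
```

```text
t 8.4 tcp [ 0.5212 -0.337   0.0585] xhead 1.7168 tilt 0.17 f [-0.03 -0.26 -0.03] tau [-0.02  0.   -0.02] w -0.0001 j [-0.62  0.59  1.78 -0.    0.76 -0.77]
```

View pics/j4.png

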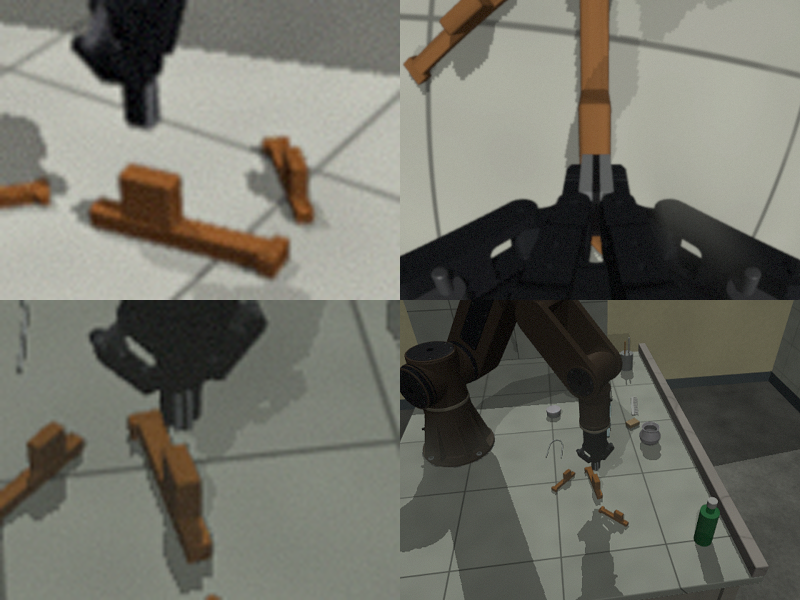

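```bash
python3 - <<'E'
from st import *
status()
A=[];b=[]
for c,px in (('scene',(157.6,232.6)),('side',(238,274))):
    p,d=ray(c,px);d/=np.linalg.norm(d);Q=np.eye(3)-np.outer(d,d);A.append(Q);b.append(Q@p)
    print(c,'tcp px',proj(c,o['tcp_pos']))
x=np.linalg.lstsq(np.vstack(A),np.hstack(b),rcond=None)[0];print('tip',x, 'tool', totool(x))
for h in (0,.01,.02,.03): print(h,proj('wrist',o['tcp_pos']+[0,0,h]))
E
```

```text
t 8.55 tcp [ 0.5201 -0.3363  0.0565] xhead 1.7168 tilt 0.01 f [ 0.31  0.18 -0.02] tau [-0.02  0.02  0.08] w 0.0004 j [-0.62  0.6   1.78 -0.    0.76 -0.77]
scene tcp px [[171.70275513 234.2804017 ]]
side tcp px [[248.08523682 273.17115127]]
tip [ 0.52094247 -0.33906835  0.09435647] tool [-0.28880129  0.04358168 -3.78196485]
0 [[241.26900078 275.60770222]]
0.01 [[248.08944094 275.61141895]]
0.02 [[255.60579188 275.61555888]]
0.03 [[263.92088021 275.62019258]]
```

The fingers closed above the handle. Seen in both the scene and side cameras, the real tips sit about 36 mm short of the reported TCP (the wrist view agrees). The stick hasn't moved, so I'll allow for the offset: open, go about 66 mm deeper, watch the force, and grip.

Call:
drive_tool --targets '[[[0,0,0,0,1],[0,0,0,0,1],[0,0,0,0,1],[0,0,0,0,1],[0,0,0,0,1],[0,0,0,0,1],[0,0,1,0,1],[0,0,1,0,1],[0,0,1,0,1],[0,0,1,0,1],[0,0,0.5,0,1],[0,0,0.5,0,1],[0,0,0.5,0,1],[0,0,0,0,1]]]'

```text
time: 9.95
tcp_pos: [0.5199, -0.3361, 0.0008]
ee_rot: [-2.053, -2.377, 0.0]
ft_force: [-0.1, 0.6, -0.2]
gripper_width: 0.0858
```

```bash
python3 - <<'E'
from st import *
status()
s=snap('scene','s5.png')[:,:,::-1];d=snap('side','d5.png')[:,:,::-1]
b=lambda a:cv2.resize(a,(400,300),interpolation=cv2.INTER_CUBIC)
cv2.imwrite('pics/j5.png',np.hstack([b(s[120:210,190:310]),b(d[200:290,220:340])]))
E
```

```text
t 9.95 tcp [ 0.5199 -0.3361  0.0008] xhead 1.7168 tilt 0.04 f [-0.14  0.58 -0.16] tau [ 0.   -0.03 -0.02] w 0.0858 j [-0.62  0.67  1.81 -0.    0.66 -0.77]
```

View pics/j5.png

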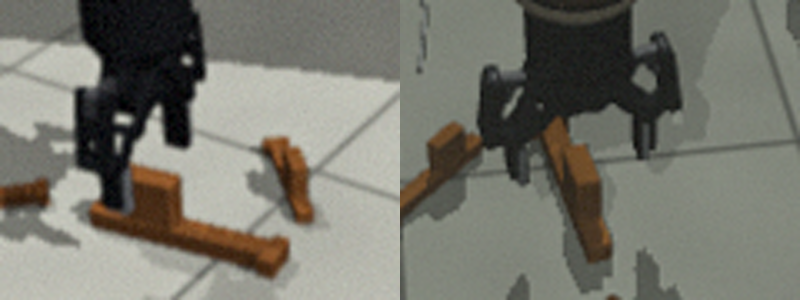

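```bash
python3 - <<'E'
from st import *
import itertools
for c,(r0,c0) in (('scene',(120,190)),('side',(200,220))):
  for y in (.05,-.05):
    for h in (.03,.05):
      p=proj(c,o['tcp_pos']+R@np.array([0,y,-h]))[0];print(c,y,h,np.round([(p[1]-c0)/.3,(p[0]-r0)/.3]))
  p=proj(c,tf(np.array([[0,0,.056]]),[.5204,-.3365,1.7155]))[0];print('handle top',np.round([(p[1]-c0)/.3,(p[0]-r0)/.3]))
E
```

```text
scene 0.05 0.03 [117. 238.]
scene 0.05 0.05 [114. 214.]
scene -0.05 0.03 [181. 167.]
scene -0.05 0.05 [179. 144.]
handle top [147. 173.]
side 0.05 0.03 [241. 171.]
side 0.05 0.05 [242. 152.]
side -0.05 0.03 [113. 198.]
side -0.05 0.05 [112. 179.]
handle top [178. 161.]
```

Call:
drive_tool --targets '[[[0.03,0,0.7,0,1],[0,0,0.6,0,1],[0,0,0,0,0.3],[0,0,0,0,0.3],[0,0,0,0,0.1],[0,0,0,0,0],[0,0,0,0,0],[0,0,0,0,0],[0,0,0,0,0],[0,0,0,0,0]]]' --newtons 100

```text
time: 11.05
tcp_pos: [0.5203, -0.3362, -0.0112]
ee_rot: [2.053, 2.377, 0.0]
ft_force: [-0.6, 1.0, 4.9]
gripper_width: 0.0186
```

```bash
python3 - <<'E'
from st import *
status()
s=snap('scene','s6.png')[:,:,::-1];w=snap('wrist','w6.png')[:,:,::-1]
b=lambda a:cv2.resize(a,(400,300),interpolation=cv2.INTER_CUBIC)
cv2.imwrite('pics/j6.png',np.hstack([b(s[120:210,190:310]),b(w)]))
E
```

```text
t 11.05 tcp [ 0.5203 -0.3362 -0.0112] xhead 1.7168 tilt 0.04 f [-0.62  0.95  4.9 ] tau [ 0.13  0.03 -0.02] w 0.0186 j [-0.62  0.69  1.82  0.    0.63 -0.77]
```

View pics/j6.png

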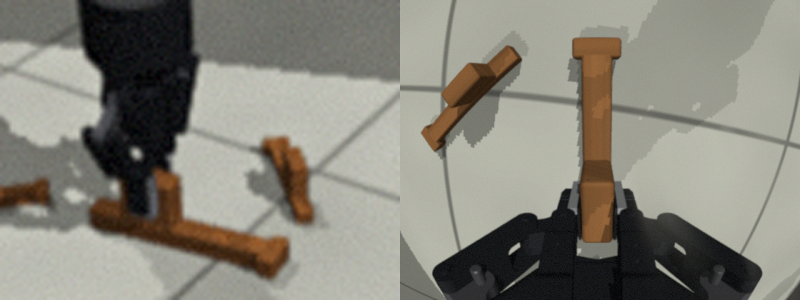

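Call:
drive_tool --targets '[[[0,0,-1,0,0],[0,0,-2,0,0],[0,0,-2,0,0],[1.72,0.59,-1,0,0],[1.72,0.59,0,0,0],[1.72,0.59,0,0,0],[1.72,0.59,0,0,0],[1.72,0.59,0,0,0],[1.72,0.59,0,0,0],[1.72,0.59,0,0,0],[1.72,0.59,0,0,0],[1.72,0.59,0,0.08,0],[0,0,0,0.08,0],[0,0,0,0.08,0],[0,0,0,0.087,0],[0,0,0,0,0]]]'

```text
time: 12.75
tcp_pos: [0.5501, -0.1741, 0.0481]
ee_rot: [-2.414, -2.01, 0.0]
ft_force: [0.5, -0.1, -0.5]
gripper_width: 0.0184
```

```bash
python3 - <<'E'
from st import *
status()
M=ctrl.camera_model('wrist');q=np.load('rackq.npy')
w=snap('wrist','w7.png')
s=snap('scene','s7.png')
im=w.copy()
from h import box
for b in [box(-120,130,-42,42,0,6),box(0,130,-32.5,32.5,44,52)]:
    for r,c in proj('wrist',tf(b,q),M): cv2.circle(im,(int(round(c)),int(round(r))),2,(0,255,0),-1)
for r,c in proj('wrist',tf(SOAP[0],[.5793,.0155,1.455],.006),M): cv2.circle(im,(int(round(c)),int(round(r))),2,(255,0,0),-1)
cv2.imwrite('pics/w7b.png',im[:,:,::-1]);
np.save('M7.npy',M,allow_pickle=True)
ts=ctrl.trace('wrist','soap') if False else []
print(tf(np.zeros((1,3)),q))
E
```

```text
t 12.75 tcp [ 0.5501 -0.1741  0.0481] xhead 1.3887 tilt 0.03 f [ 0.51 -0.09 -0.54] tau [-0.05 -0.02  0.  ] w 0.0184 j [-0.36  0.56  1.89  0.    0.69 -0.18]
[[0.59688765 0.07886976 0.        ]]
```

View pics/w7b.png

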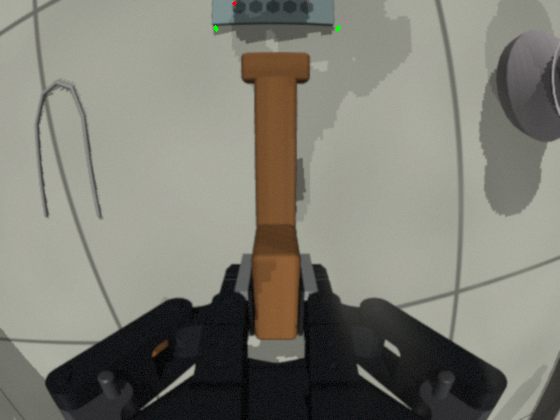

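View pics/s7.png

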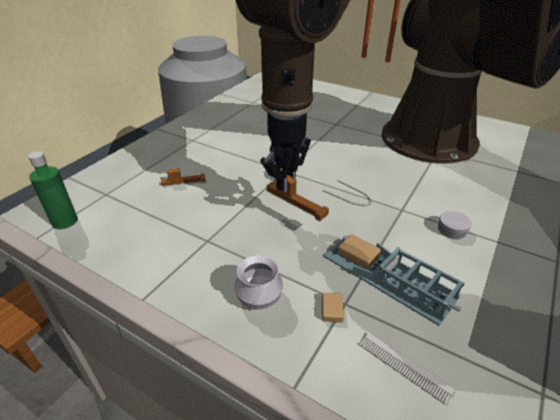

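```bash
python3 - <<'E'
from h import *
M=np.load('M7.npy',allow_pickle=True).item();q=np.load('rackq.npy')
for P in [(-120,42,0),(-120,-42,0),(-120,42,6),(-120,-42,6)]: print(P,proj('wrist',tf(np.array([P])/1000.,q),M))
w=cv2.imread('pics/w7.png');cv2.imwrite('pics/w7c.png',cv2.resize(w[0:100,195:355],(800,500),interpolation=cv2.INTER_CUBIC))
E
```

```text
(-120, 42, 0) [[ 28.66335326 216.19882897]]
(-120, -42, 0) [[ 28.5649445  336.55420191]]
(-120, 42, 6) [[ 26.64720209 214.66055533]]
(-120, -42, 6) [[ 26.55005746 338.12602372]]
```

View pics/w7c.png

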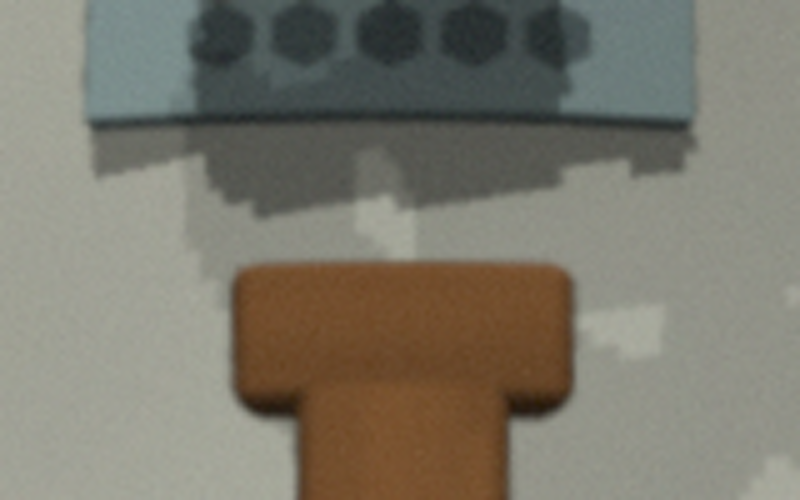

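Call:
drive_tool --targets '[[[0,-0.15,1,0,0],[0,-0.15,1.5,0,0],[0,0,1.5,0,0],[0,0,1,0,0],[0,0,0,0,0],[1,0,0,0,0],[1,0,0,0,0],[1,0,0,0,0],[0.5,0,0,0,0],[0,0,0,0,0]]]'

```text
time: 13.85
tcp_pos: [0.5538, -0.1391, -0.0013]
ee_rot: [2.411, 2.013, 0.0]
ft_force: [0.7, -0.2, -1.2]
gripper_width: 0.0185
```

```bash
python3 - <<'E'
from st import *
status()
w=snap('wrist','w8.png')[:,:,::-1];s=snap('scene','s8.png')[:,:,::-1]
cv2.imwrite('pics/j8.png',np.hstack([cv2.resize(w,(400,300)),cv2.resize(s[180:330,260:460],(400,300),interpolation=cv2.INTER_CUBIC)]))
E
```

```text
t 13.85 tcp [ 0.5538 -0.1391 -0.0013] xhead 1.3912 tilt 0.03 f [ 0.66 -0.22 -1.22] tau [-0.01  0.03 -0.01] w 0.0185 j [-0.3   0.63  1.93  0.    0.58 -0.12]
```

View pics/j8.png

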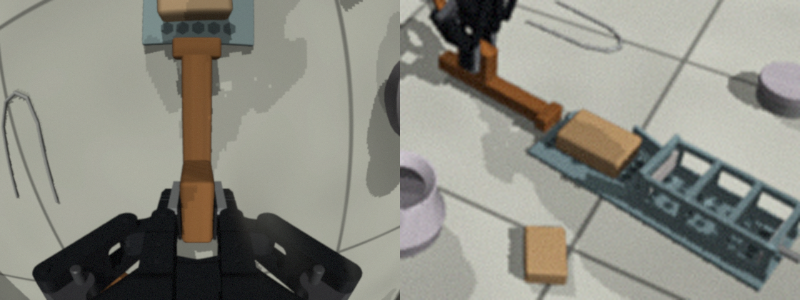

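Call:
drive_tool --targets '[[[0.3,0,0,0,0],[0.3,0,0,0,0],[0.3,0,0,0,0],[0.3,0,0,0,0],[0.2,0,0,0,0],[0.2,0,0,0,0],[0.2,0,0,0,0],[0.2,0,0,0,0],[0.2,0,0,0,0],[0.2,0,0,0,0],[0.2,0,0,0,0],[0.2,0,0,0,0],[0.3,0,0,0,0],[0.3,0,0,0,0],[0.3,0,0,0,0],[0.3,0,0,0,0],[0.3,0,0,0,0]]]'

```text
time: 15.65
tcp_pos: [0.5612, -0.0976, -0.0016]
ee_rot: [2.413, 2.012, 0.0]
ft_force: [-1.5, -0.7, -0.4]
gripper_width: 0.0184
```

```bash
python3 - <<'E'
from st import *
status()
w=snap('wrist','w9.png')[:,:,::-1];s=snap('scene','s9.png')[:,:,::-1]
cv2.imwrite('pics/j9.png',np.hstack([cv2.resize(w,(400,300)),cv2.resize(s[180:330,260:460],(400,300),interpolation=cv2.INTER_CUBIC)]))
E
```

```text
t 15.65 tcp [ 0.5612 -0.0976 -0.0016] xhead 1.3898 tilt 0.0 f [-1.46 -0.73 -0.41] tau [-0.2   0.03 -0.04] w 0.0184 j [-0.23  0.63  1.93  0.    0.58 -0.04]
```

View pics/j9.png

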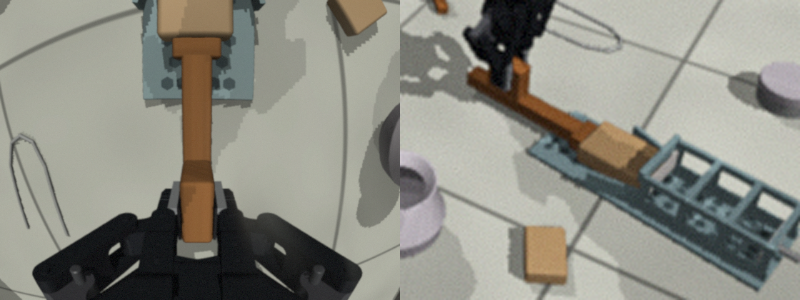

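Call:
drive_tool --targets '[[[0.2,0,0,0,0],[0.2,0,0,0,0],[0.2,0,0,0,0],[0.2,0,0,0,0],[0.2,0,0,0,0],[0.3,0,0,0,0],[0.3,0,0,0,0],[0.3,0,0,0,0],[0.3,0,0,0,0],[0.3,0,0,0,0],[0.3,0,0,0,0],[0.3,0,0,0,0]]]'

```text
time: 16.95
tcp_pos: [0.5668, -0.0671, -0.0016]
ee_rot: [-2.413, -2.012, 0.0]
ft_force: [-1.0, -1.2, -0.5]
gripper_width: 0.0181
```

```bash
cat >> st.py <<'E'
def rk():
    q=np.load('rackq.npy');c,s=np.cos(q[2]),np.sin(q[2]);d=o['tcp_pos'][:2]-q[:2]
    x=d@[c,s];f=o['ft_force'][:2]@[c,s];fy=o['ft_force'][:2]@[-s,c]
    print('rack tcp x %.1f y %.1f  soap x %.1f  Fx %.2f Fy %.2f'%(x*1e3,(d@[-s,c])*1e3,x*1e3+141,f,fy))
def view(n):
    w=snap('wrist')[:,:,::-1];s=snap('scene')[:,:,::-1]
    cv2.imwrite('pics/'+n,np.hstack([cv2.resize(w,(400,300)),cv2.resize(s[180:330,280:480],(400,300),interpolation=cv2.INTER_CUBIC)]))
E
python3 - <<'E'
from st import *
status();rk();view('j10.png')
E
```

```text
t 16.95 tcp [ 0.5668 -0.0671 -0.0016] xhead 1.3898 tilt 0.0 f [-0.98 -1.23 -0.49] tau [-0.3   0.06 -0.02] w 0.0181 j [-0.17  0.63  1.93  0.    0.58  0.01]
rack tcp x -149.0 y 3.4  soap x -8.0  Fx -1.39 Fy 0.74
```

View pics/j10.png

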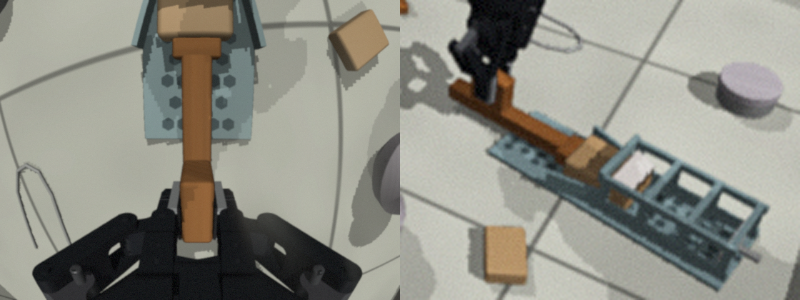

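Call:
drive_tool --targets '[[[0.3,0,0,0,0],[0.3,0,0,0,0],[0.3,0,0,0,0],[0.3,0,0,0,0],[0.3,0,0,0,0],[0.3,0,0,0,0],[0.3,0,0,0,0],[0.3,0,0,0,0],[0.3,0,0,0,0],[0.3,0,0,0,0],[0.3,0,0,0,0],[0.3,0,0,0,0],[0.3,0,0,0,0],[0.3,0,0,0,0],[0.3,0,0,0,0],[0.3,0,0,0,0],[0.3,0,0,0,0],[0.3,0,0,0,0],[0.2,0,0,0,0]]]'

```text
time: 18.95
tcp_pos: [0.5769, -0.012, -0.0016]
ee_rot: [-2.413, -2.012, 0.0]
ft_force: [-0.7, -2.0, -0.6]
gripper_width: 0.0185
```

```bash
python3 - <<'E'
from st import *
status();rk();view('j11.png')
E
```

```text
t 18.95 tcp [ 0.5769 -0.012  -0.0016] xhead 1.3899 tilt 0.0 f [-0.74 -1.95 -0.55] tau [-0.29  0.02  0.01] w 0.0185 j [-0.07  0.64  1.91 -0.    0.59  0.11]
rack tcp x -93.0 y 3.4  soap x 48.0  Fx -2.05 Fy 0.38
```

View pics/j11.png

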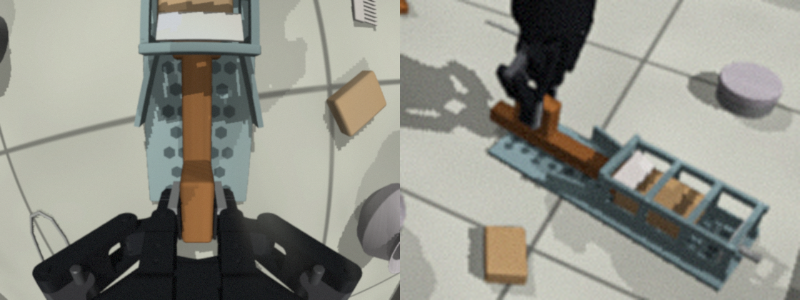

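Call:
drive_tool --targets '[[[0.1,0,0,0,0],[0.1,0,0,0,0],[0.1,0,0,0,0],[0.1,0,0,0,0],[0.1,0,0,0,0],[0.1,0,0,0,0],[0.1,0,0,0,0],[0.1,0,0,0,0],[0.1,0,0,0,0],[0.1,0,0,0,0],[0.1,0,0,0,0],[0.1,0,0,0,0]]]'

```text
time: 20.25
tcp_pos: [0.579, -0.0004, -0.0016]
ee_rot: [2.413, 2.012, 0.0]
ft_force: [-0.2, -2.8, -0.1]
gripper_width: 0.0185
```

Call:
drive_tool --targets '[[[0.1,0,0,0,0],[0.05,0,0,0,0]]]'

```text
time: 20.45
tcp_pos: [0.5793, 0.0011, -0.0016]
ee_rot: [-2.413, -2.012, -0.0]
ft_force: [0.3, -2.0, 0.9]
gripper_width: 0.0185
```

```bash
python3 - <<'E'
from st import *
status();rk()
E
```

```text
t 20.45 tcp [ 0.5793  0.0011 -0.0016] xhead 1.3898 tilt 0.0 f [ 0.33 -2.05  0.93] tau [-0.29  0.03 -0.02] w 0.0185 j [-0.05  0.64  1.91  0.    0.59  0.13]
rack tcp x -79.7 y 3.3  soap x 61.3  Fx -1.96 Fy -0.69
```

Call:
drive_tool --targets '[[[0.05,0,0,0,0],[0.05,0,0,0,0],[0.05,0,0,0,0]]]'

```text
time: 20.75
tcp_pos: [0.5795, 0.0025, -0.0016]
ee_rot: [-2.413, -2.012, 0.0]
ft_force: [0.5, -2.6, -0.7]
gripper_width: 0.0185
```

Call:
drive_tool --targets '[[[0.05,0,0,0,0],[0.05,0,0,0,0]]]'

```text
time: 20.95
tcp_pos: [0.5797, 0.0035, -0.0016]
ee_rot: [2.413, 2.012, 0.0]
ft_force: [0.3, -0.3, -0.7]
gripper_width: 0.0187
```

Call:
drive_tool --targets '[[[0.05,0,0,0,0],[0.05,0,0,0,0]]]'

```text
time: 21.15
tcp_pos: [0.5799, 0.0045, -0.0016]
ee_rot: [-2.413, -2.012, 0.0]
ft_force: [0.1, -1.1, -0.4]
gripper_width: 0.0185
```

Call:
drive_tool --targets '[[[0.05,0,0,0,0],[0.05,0,0,0,0]]]'

```text
time: 21.35
tcp_pos: [0.5801, 0.0055, -0.0016]
ee_rot: [-2.413, -2.012, 0.0]
ft_force: [-0.0, -1.1, -1.3]
gripper_width: 0.0184
```

Call:
drive_tool --targets '[[[0.05,0,0,0,0],[0.05,0,0,0,0],[0.03,0,0,0,0]]]'

```text
time: 21.65
tcp_pos: [0.5803, 0.0067, -0.0016]
ee_rot: [2.413, 2.012, -0.0]
ft_force: [0.2, -1.9, -1.2]
gripper_width: 0.0185
```

Call:
drive_tool --targets '[[[0.05,0,0,0,0],[0.05,0,0,0,0],[0.03,0,0,0,0]]]'

```text
time: 21.95
tcp_pos: [0.5806, 0.008, -0.0016]
ee_rot: [-2.413, -2.012, 0.0]
ft_force: [-0.5, -1.5, -2.0]
gripper_width: 0.0187
```

Call:
drive_tool --targets '[[[0.05,0,0,0,0],[0.05,0,0,0,0],[0.03,0,0,0,0]]]'

```text
time: 22.25
tcp_pos: [0.5808, 0.0093, -0.0016]
ee_rot: [2.413, 2.012, -0.0]
ft_force: [-1.3, -0.9, -1.1]
gripper_width: 0.0186
```

Call:
drive_tool --targets '[[[0.05,0,0,0,0],[0.05,0,0,0,0],[0.03,0,0,0,0]]]'

```text
time: 22.55
tcp_pos: [0.581, 0.0106, -0.0016]
ee_rot: [-2.413, -2.012, -0.0]
ft_force: [0.5, -0.9, -1.6]
gripper_width: 0.0185
```

```bash
python3 - <<'E'
from st import *
rk();view('j12.png')
for i in range(3): o2=ctrl.get_obs();print(o2['ft_force'])
E
```

```text
rack tcp x -70.0 y 3.3  soap x 71.0  Fx -0.80 Fy -0.65
[ 7.27796743e-05 -4.09240848e-01 -1.45284417e+00]
[ 7.27796743e-05 -4.09240848e-01 -1.45284417e+00]
[ 7.27796743e-05 -4.09240848e-01 -1.45284417e+00]
```

View pics/j12.png

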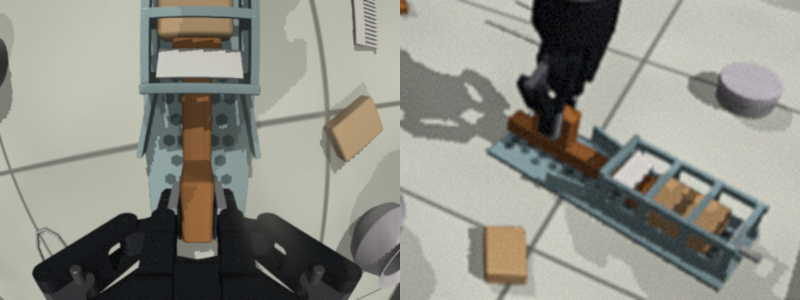

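Soap is nearly at the stop and lies straight; the flap rests on the stick. I'll go on in small steps.

Call:
drive_tool --targets '[[[0.05,0,0,0,0],[0.05,0,0,0,0],[0.03,0,0,0,0]]]'

```text
time: 22.95
tcp_pos: [0.5813, 0.0119, -0.0016]
ee_rot: [2.413, 2.012, 0.0]
ft_force: [0.8, -1.2, -1.9]
gripper_width: 0.0188
```

Call:
drive_tool --targets '[[[0.05,0,0,0,0],[0.05,0,0,0,0],[0.03,0,0,0,0]]]'

```text
time: 23.25
tcp_pos: [0.5815, 0.0131, -0.0016]
ee_rot: [-2.413, -2.012, 0.0]
ft_force: [-0.3, -1.3, -1.3]
gripper_width: 0.0185
```

Call:
drive_tool --targets '[[[0.05,0,0,0,0],[0.05,0,0,0,0],[0.03,0,0,0,0]]]'

```text
time: 23.55
tcp_pos: [0.5817, 0.0144, -0.0016]
ee_rot: [2.413, 2.012, -0.0]
ft_force: [0.1, -1.0, -1.6]
gripper_width: 0.0181
```

Call:
drive_tool --targets '[[[0.05,0,0,0,0],[0.05,0,0,0,0],[0.03,0,0,0,0]]]'

```text
time: 23.85
tcp_pos: [0.582, 0.0157, -0.0016]
ee_rot: [2.413, 2.012, -0.0]
ft_force: [-0.3, -1.0, -1.2]
gripper_width: 0.0183
```

Call:
drive_tool --targets '[[[0.05,0,0,0,0],[0.05,0,0,0,0],[0.03,0,0,0,0]]]'

```text
time: 24.15
tcp_pos: [0.5822, 0.017, -0.0016]
ee_rot: [2.413, 2.012, -0.0]
ft_force: [0.6, -1.3, -1.3]
gripper_width: 0.0188
```

Call:
drive_tool --targets '[[[0.05,0,0,0,0],[0.05,0,0,0,0],[0.03,0,0,0,0]]]'

```text
time: 24.45
tcp_pos: [0.5825, 0.0182, -0.0016]
ee_rot: [2.413, 2.012, 0.0]
ft_force: [0.3, -2.2, -1.3]
gripper_width: 0.0187
```

Call:
drive_tool --targets '[[[0.05,0,0,0,0],[0.05,0,0,0,0],[0.03,0,0,0,0]]]'

```text
time: 24.75
tcp_pos: [0.5826, 0.0196, -0.0016]
ee_rot: [-2.413, -2.012, 0.0]
ft_force: [0.2, -0.9, -1.5]
gripper_width: 0.0183
```

Call:
drive_tool --targets '[[[0.05,0,0,0,0],[0.05,0,0,0,0],[0.03,0,0,0,0]]]'

```text
time: 25.05
tcp_pos: [0.5829, 0.0208, -0.0016]
ee_rot: [2.413, 2.012, 0.0]
ft_force: [0.0, -1.0, -2.0]
gripper_width: 0.0186
```

```bash
python3 - <<'E'
from st import *
rk();view('j13.png')
w=cv2.imread('pics/j13.png')
E
```

```text
rack tcp x -59.6 y 3.3  soap x 81.4  Fx -0.96 Fy -0.22
```

View pics/j13.png

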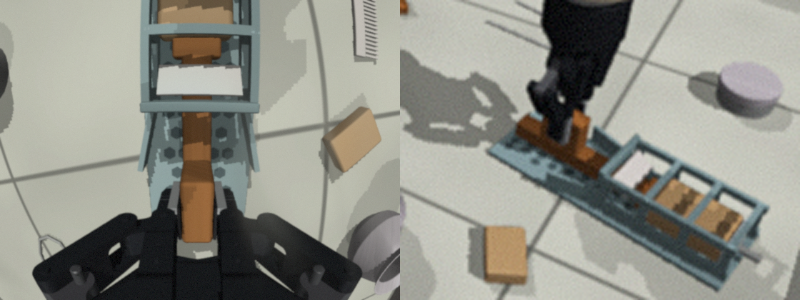

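Call:
drive_tool --targets '[[[0.05,0,0,0,0],[0.05,0,0,0,0],[0.03,0,0,0,0]]]'

```text
time: 25.45
tcp_pos: [0.5831, 0.022, -0.0016]
ee_rot: [2.413, 2.012, -0.0]
ft_force: [-0.9, -2.5, 0.2]
gripper_width: 0.0184
```

Call:
drive_tool --targets '[[[0.05,0,0,0,0],[0.05,0,0,0,0]]]'

```text
time: 25.65
tcp_pos: [0.5831, 0.0227, -0.0016]
ee_rot: [2.413, 2.012, -0.001]
ft_force: [-2.9, -8.2, 2.0]
gripper_width: 0.0184
```

Call:
drive_tool --targets '[[[0.03,0,0,0,0],[0,0,0,0,0]]]'

```text
time: 25.85
tcp_pos: [0.5831, 0.0228, -0.0016]
ee_rot: [2.413, 2.012, -0.001]
ft_force: [-1.5, -7.6, 0.9]
gripper_width: 0.0182
```

Call:
drive_tool --targets '[[[0.04,0,0,0,0],[0,0,0,0,0]]]'

```text
time: 26.05
tcp_pos: [0.5831, 0.0231, -0.0016]
ee_rot: [2.413, 2.012, -0.001]
ft_force: [-2.5, -8.7, 1.5]
gripper_width: 0.0186
```

Call:
drive_tool --targets '[[[0.05,0,0,0,0],[0,0,0,0,0]]]'

```text
time: 26.25
tcp_pos: [0.5831, 0.0234, -0.0015]
ee_rot: [2.413, 2.012, -0.002]
ft_force: [-3.1, -11.3, 2.3]
gripper_width: 0.0184
```

Call:
drive_tool --targets '[[[0,0,0,0,0],[0,0,0,0,0],[0,0,0,0,0],[0,0,0,0,0]]]'

```text
time: 26.65
tcp_pos: [0.5831, 0.0235, -0.0016]
ee_rot: [2.413, 2.012, -0.001]
ft_force: [-3.4, -11.9, 1.1]
gripper_width: 0.0186
```

Call:
drive_tool --targets '[[[0,0,0,0,0],[0,0,0,0,0],[0,0,0,0,0]]]'

```text
time: 26.95
tcp_pos: [0.5831, 0.0235, -0.0016]
ee_rot: [2.413, 2.012, -0.002]
ft_force: [-3.0, -11.0, 2.6]
gripper_width: 0.0183
```

```bash
python3 - <<'E'
from st import *
status();rk();view('j14.png')
E
```

```text
t 26.95 tcp [ 0.5831  0.0235 -0.0016] xhead 1.3899 tilt 0.06 f [ -3.01 -10.98   2.62] tau [-1.79  0.44 -0.06] w 0.0183 j [-0.01  0.64  1.9  -0.    0.6   0.17]
rack tcp x -57.0 y 3.6  soap x 84.0  Fx -11.34 Fy 0.99
```

View pics/j14.png

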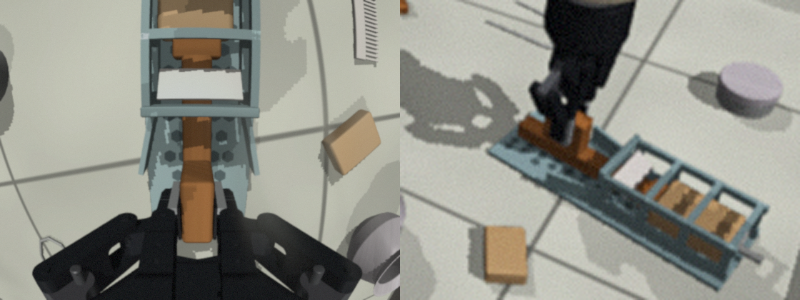

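Call:
drive_tool --targets '[[[-0.1,0,0,0,0],[-0.3,0,0,0,0],[-0.6,0,0,0,0],[-1,0,0,0,0],[-1,0,0,0,0],[-1,0,0,0,0],[-1,0,0,0,0],[-1,0,0,0,0],[-1,0,0,0,0],[-1,0,0,0,0]]]'

```text
time: 28.05
tcp_pos: [0.569, -0.0554, -0.0016]
ee_rot: [2.413, 2.011, 0.0]
ft_force: [0.2, -0.0, -0.8]
gripper_width: 0.0183
```

```bash
python3 - <<'E'
from st import *
status();rk();view('j15.png')
E
```

```text
t 28.05 tcp [ 0.569  -0.0554 -0.0016] xhead 1.3897 tilt 0.01 f [ 0.22 -0.02 -0.79] tau [ 0.02 -0.01  0.02] w 0.0183 j [-0.15  0.63  1.93  0.    0.58  0.03]
rack tcp x -137.1 y 3.3  soap x 3.9  Fx 0.02 Fy -0.22
```

View pics/j15.png

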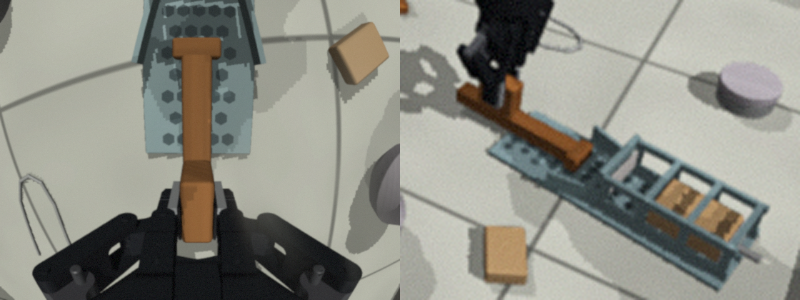

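Call:
drive_tool --targets '[[[-1.3,0,0,0,0],[-1.5,0,0,0,0],[-1.5,0,0,0,0],[-1.5,0,0,0,0],[-1.5,0,0,0,0],[-1.5,0,0,0,0],[-1.5,0,0,0,0],[-1.5,0,0,0,0],[-1.2,0,0,0,0],[0,0,0,0,0],[0,0,0.3,0,0],[0,0,0.3,0,0],[0,0,0.1,0,0],[0,0,0,0,0]]]'

```text
time: 29.55
tcp_pos: [0.5456, -0.1818, -0.0089]
ee_rot: [-2.412, -2.012, 0.0]
ft_force: [1.0, -0.3, -1.3]
gripper_width: 0.0186
```

Call:
drive_tool --targets '[[[0,0,0.1,0,0],[0,0,0.05,0,0]]]'

```text
time: 29.75
tcp_pos: [0.5458, -0.1822, -0.0101]
ee_rot: [2.413, 2.012, 0.0]
ft_force: [0.9, 0.2, -1.0]
gripper_width: 0.0185
```

Call:
drive_tool --targets '[[[0,0,0.05,0,0],[0,0,0.05,0,0]]]'

```text
time: 29.95
tcp_pos: [0.5458, -0.1823, -0.0111]
ee_rot: [2.413, 2.012, 0.0]
ft_force: [-0.2, 0.3, -0.8]
gripper_width: 0.0181
```

Call:
drive_tool --targets '[[[0,0,0.05,0,0],[0,0,0.03,0,0]]]'

```text
time: 30.15
tcp_pos: [0.5458, -0.1824, -0.0112]
ee_rot: [2.413, 2.011, 0.0]
ft_force: [-3.7, 2.3, 19.7]
gripper_width: 0.0183
```

Call:
drive_tool --targets '[[[0,0,-0.07,0,0],[0,0,0,0,0],[0,0,0,0,0.3],[0,0,0,0,0.4],[0,0,0,0,0.6],[0,0,0,0,1],[0,0,0,0,1],[0,0,0,0,1],[0,0,0,0,1],[0,0,-0.5,0,1],[0,0,-1,0,1],[0,0,-2,0,1],[0,0,-3,0,1],[0,0,-3,0,1],[0,0,-3,0,1],[0,0,0,0,1]]]'

```text
time: 31.75
tcp_pos: [0.5482, -0.1833, 0.1185]
ee_rot: [2.409, 2.008, 0.005]
ft_force: [-1.1, -0.7, -0.5]
gripper_width: 0.0856
```

```bash
python3 - <<'E'
from st import *
status()
w=snap('wrist');s=snap('scene','s16.png');d=snap('side','d16.png')
ts=ctrl.trace('scene','stick');t=max(ts,key=lambda t:np.sum(t['region']));print([ (u['pixel'],np.sum(u['region'])) for u in ts])
q,e=fit(STICK,{'scene':np.array(t['region']).astype(np.float32)},np.array([.546,-.182,1.39]));print('stick',q,e)
rq=np.load('rackq.npy');c,si=np.cos(rq[2]),np.sin(rq[2])
tip=tf(np.array([[.105,0,0]]),q)[0][:2]-rq[:2];print('tip rack',tip@[c,si],tip@[-si,c])
b=lambda a:cv2.resize(a[:,:,::-1],(400,300),interpolation=cv2.INTER_CUBIC)
cv2.imwrite('pics/j16.png',np.vstack([np.hstack([b(w),b(s[150:330,240:480])]),np.hstack([b(s),b(d[120:270,200:400])])]))
# soap overlay
im=s.copy()
for x in (76,80,84,):
    Q=tf(np.array([[x/1000.,0,0]]),rq)[0]; P=proj('scene',tf(SOAP[0],[Q[0],Q[1],rq[2]],.006)); print(x,P[[0,4,1,5]].round(0).tolist()) if 0 else None
Q=tf(np.array([[.082,0,0]]),rq)[0]; P=proj('scene',tf(SOAP[0],[Q[0],Q[1],rq[2]],.006))
im=cv2.resize(im[220:330,370:480],None,fx=5.4,fy=5.4,interpolation=cv2.INTER_CUBIC)
for r,cc in P: cv2.circle(im,(int((cc-370+.5)*5.4),int((r-220+.5)*5.4)),4,(0,255,0),-1)
cv2.imwrite('pics/j16s.png',im[:,:,::-1])
E
```

```text
t 31.75 tcp [ 0.5482 -0.1833  0.1185] xhead 1.3898 tilt 0.39 f [-1.06 -0.74 -0.52] tau [0.06 0.01 0.02] w 0.0856 j [-0.38  0.46  1.84 -0.    0.83 -0.19]
[([215.3, 290.3], np.int64(904)), ([180.8, 178.7], np.int64(429)), ([173.7, 277.6], np.int64(202)), ([200.0, 342.2], np.int64(20))]
stick [ 0.54498092 -0.18463512  1.39095379] 0.14977043867111206
tip rack -0.16354372338562137 0.0037703762717728813
```

View pics/j16.png

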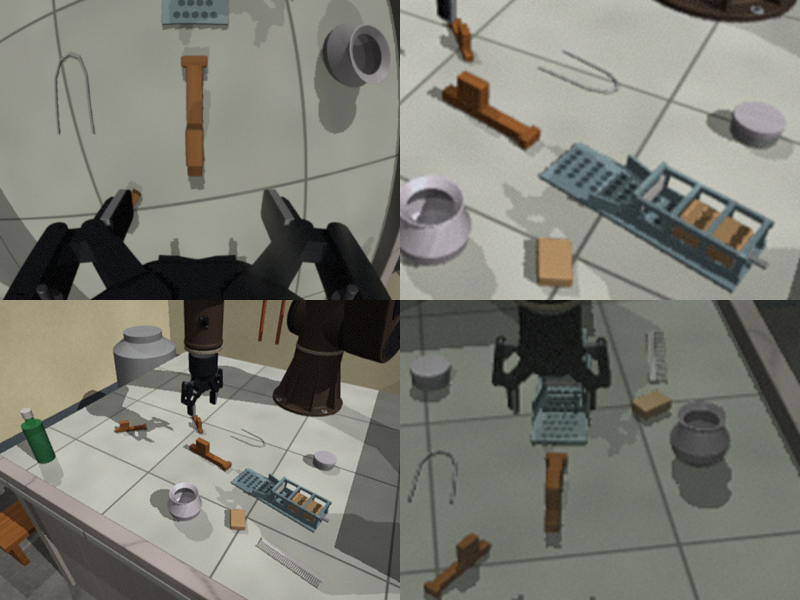

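View pics/j16s.png

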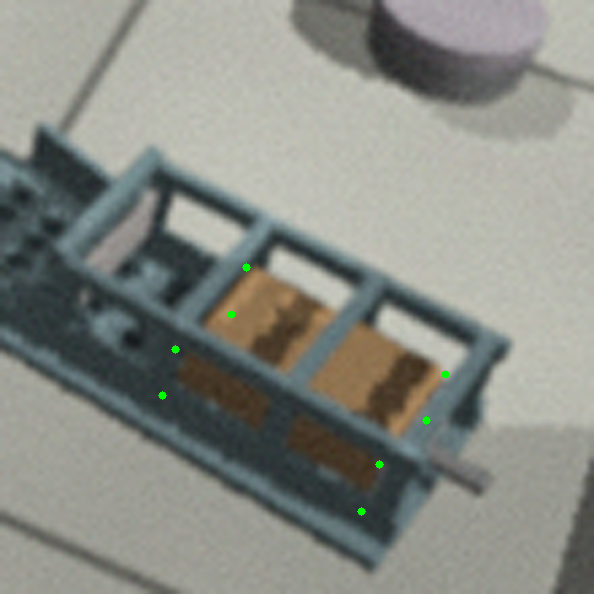

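All checks are good, so I'm handing the job in.

```bash
python3 -c "
from rig import ctrl
print(ctrl.close_job())"
```

```text
the job is handed in; nothing more can be done
None
```

I fed the soap through the mouth to the sprung stop, leaned on it, withdrew the stick and laid it flat on the tiles. I handed the job in at about 32 s; no verdict was reported.

- **First grasp missed:** the real fingertips sat about 37 mm short of the reported TCP. The fingers closed above the handle, touching nothing. I allowed for that offset and the second grasp held.
- **Push:** the soap slid at about 1–3 N. At the stop I held about 11–12 N for roughly 0.7 s. The highest force reading was about 12.4 N, against the 18 N limit. I read force only at the end of each move, so a brief peak between readings would not have shown.
- **Last pictures:**
  - The soap lies flat in the passage, its centre about 82 mm past the mouth.
  - The flap hangs shut.
  - The stick lies level on the tiles, with its tip about 163 mm before the mouth, clear of the rack.
  - The lota, tin and cleaner look unmoved in the last pictures. So does the comb. I judged this by eye and did not measure it.
- **Disagreement:** the wrist view put the rack about 2 mm further to its left than the scene and side cameras did. That did not matter for the job.

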